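# Put the dosing cup away and latch the laundry-tablet tub

## Task

Stand the dosing cup upright in the empty front compartment of the laundry-tablet tub, then swing the tub's lid shut without letting it slam and press it gently down on its springy gasket until the catch snaps in and the lid stays down by itself. Never push on the tub or its lid with more than about 25 N, and leave the bottles and the brush where they are.

Things in the scene. Friction and masses are not known exactly. Their poses are not given: they have to be found in the camera images.
- cup: Small open dosing cup of grey plastic, 52 mm across its rim, tapering a little to the foot, 62 mm tall, wall 3 mm, about 50 g, standing on the counter to the left or right of the tub. Origin: centre of its underside; z up.
- tub: White plastic tub for laundry tablets, fixed to the counter: outside 160 (x) by 200 (y) by 96 mm tall, walls and floor 5 mm. Origin: centre of its underside; x points from the front (catch side) to the hinge side, z up. A divider 45 mm tall at x = 0: the front compartment, x -75 to -2 mm, y -95 to 95 mm, is empty; the rear one holds tablets 37 mm high.
- cup_place (a point): Centre of the floor of the tub's empty front compartment (where the cup's underside is to stand), 5 mm above the counter; axes as the tub's.
- lid_hinge (a point): Middle of the lid's hinge axis, at x = +85 mm, z = 103 mm in the tub's frame; its y axis is the hinge axis; axes as the tub's (it does not turn with the lid).
- lid_press (a point): The point to press: on the lid's outer (upper) face, mid-width, 165 mm from the hinge axis, near the free edge. Its z axis is the outward normal of the outer face (up when shut); x points to the hinge. Pressing here, the catch clicks at about 9 to 12 N; only 1 to 2 mm further down, at about 14 N, is a hard stop where the force climbs steeply.
- lid (a joint): Lid angle, rad: 0 = level (shut), 1.45 to 1.6 = open, as at the start. White plate reaching 184 mm from the hinge, 206 mm wide, 10 mm thick, underside in the plane of the hinge axis, 0.18 kg; the stiff hinge holds it where it is left. Latched and let go it rests somewhere between -0.022 and 0.042 rad; let go unlatched, the gasket lifts it 7 to 9 mm (0.04 to 0.06 rad) higher.
- detergent: Bystander: white detergent bottle, 68 mm across, 170 mm tall. Origin: centre of its underside.
- spray: Bystander: spray bottle, 72 mm across, 200 mm tall. Origin: centre of its underside.
- brush: Bystander: scrubbing brush with handle, lying on the counter. Origin: on its underside.
- gasket_front (a point): Nominal top of the black rubber bulb gasket, mid-front of the tub's rim, 113 mm above the counter (8 mm wide all round, opening inside 145 by 180 mm). The lid meets it at about 0.03 to 0.09 rad; it yields 10 mm with about 1.4 N per mm, then is hard. Its true height differs from tub to tub by up to 4.5 mm either way, unseen: it can only be felt.
- catch_point (a point): Nominal underside of the sprung steel catch, mid-front of the tub, 78 mm above the counter; true height up to 4.5 mm off, with the gasket. Lid arms 45 mm apart reach 33 mm below the plate at the free edge and carry a steel cross rod (6 mm thick, 177 mm from the hinge, 30 mm below the underside) that pushes the catch aside (about 3 N) and snaps under it.
- catch (a joint): Travel of the sprung steel catch, m: 0 = sprung fully out (lid open, or latched with the rod beneath it), 0.0015 to 0.007 = pushed into the tub by the lid's rod (lid down on the gasket but not latched). Never touched directly.
Mind the look-alikes: they are no part of the job. Several things have the shape of the cup; the one meant has the colours described above.

How it is judged:
By the outcome, as a careful person would: the job done as asked, in the order asked, and still so for the second after the job is handed in, with the robot touching nothing.
It also fails if it takes over 70 s, if anything falls off the work surface, if the arm or the gripper's body presses on something with over 40 N, if the wrist force passes 120 N, or if a joint passes its speed limit or range.

## Robot

A 7-joint arm with a two-finger parallel gripper is mounted at the origin on the work surface. World frame = base frame: x ahead of the robot, y to its left, z up, the work surface at z = 0. Lengths are in m, angles in degrees, forces in N, time in s.
With the tool pointing down it reaches from about 0.425 to 0.95 m from the base axis. Payload 16.7 kg.
Tool frame: the origin (TCP) lies on the centre line of the jaws, within the pads' length; the fingertips stand 14 mm ahead of it and the grasp point (between the pads) lies 5 mm behind it; z points along the fingers, y is the line along which they close (so a half turn about z gives the same grasp; the last joint's range is limited). The gripper opens to 94 mm and grips with 3 to 60 N. Pads are 16 mm wide; open, the fingers measure 119 mm over their backs; the gripper's body (75 mm by 177 mm) begins 78 mm behind the grasp point.
Start: joints at [-80.071, 24.414, 4.234, 92.017, -1.954, 63.644, -3.845], TCP at [0.214, 0.64, 0.219] pointing down, gripper open.
Joint ranges: [-163.25, 163.25], [-28.42, 122.38], [-70.27, 78.77], [12.13, 141.07], [-58.53, 238.53], [9.26, 117.41], [-156.51, 156.51]. Speed limits (degrees/s): [108.29, 108.29, 136.94, 136.94, 172.46, 172.46, 172.46].

## Interface

Orientations are given as [roll, pitch, yaw] about the fixed x, y, z axes, in that order (R = Rz(yaw) Ry(pitch) Rx(roll)).
In Python, from plant import monitor, imaging, job gives the robot as it stands.
- The arm moves only by the shell command python3 -m inch 'ROWS' [OPENING]. ROWS is JSON, a list of rows, each an object of numbers: "tx", "ty", "tz": the shift along the tool's x, y, z in m; "spin": the turn about the tool's z in rad. A call has 1 to 8 rows; each row is the pose to reach, as a shift and turn from the pose commanded when the call began, along the tool's axes at that moment; what a row does not reach only later rows make up. A row lasts 1/10 s, in which the tool goes at most 50 mm and 8.59 degrees, less where a joint would pass 70% of its speed; a pose out of reach is approached as far as the arm can. A call with a gripper value outside its range is refused whole. OPENING is the finger opening in m, from 0 to 0.094, set as the call begins (- or left out, the last holds). The fingers move at their own pace and stop on an object; the grip force is fixed at half the most. Time passes only in rows, so rows that repeat a pose let the fingers close. It gives the time, the measured TCP pose, the force, the opening and the grip force at its end, in the units of the state.
- monitor.state(): the state, without advancing time (a new reading comes with each control period).
- imaging.read_camera(name): name is "scene" or "top"; returns the picture (420x560x3 uint8, red, green, blue); there is no depth.
- imaging.camera_params(name): a dict with "intrinsics" (3x3 intrinsics, pixels), "world_from_camera" (4x4, takes a point from camera to world coordinates). Camera axes: x right, y up, looking along -z (the intrinsics and any distortion apply to the point x, -y, -z); pixel columns grow to the right and rows downward; lengths in m; the calibration is good to about 2 mm. A picture is of the moment at which its call begins. camera_params takes no time and is no camera call.
- job.hand_in(): hands the job in; it is judged then, once.
The state is a dict: "t": time; "qpos": joint angles; "joint_velocities": joint speeds; "joint_torque": joint torques, N m; "ee_pos": TCP position; "tcp_rot": TCP orientation; "force": force on the tool from outside, world axes, zero at the start; "torque": the same for the moment, N m; "opening": finger opening in m; "grip_force": force on a finger pad.
Only numpy, scipy, OpenCV 4.12 (cv2) and the standard library are available. Lean on these libraries where they do the work, as an engineer would, in place of code of your own. Each camera call takes 0.05 s, during which the arm holds its last target. There are 200 camera calls.

## Working session

There is one attempt and no reset: what is moved stays moved. The work goes in short steps, Python scripts to look and compute and a shell command to move; the robot and the scene stay as the last step left them, time stands still between calls to the robot, and variables do not carry over. Pictures are saved under pics/ and viewed, at most 10 in all, crops included, and the job is handed in when it is done.

```bash
ls; mkdir -p pics; python3 - <<'E'
from plant import monitor, imaging
import cv2,numpy as np
for n in("scene","top"):
    cv2.imwrite(f"pics/{n}0.png",imaging.read_camera(n)[:,:,::-1])
    p=imaging.camera_params(n);print(n,np.round(p["intrinsics"],1).tolist(),np.round(p["world_from_camera"],4).tolist(), [k for k in p])
s=monitor.state();print({k:np.round(v,3).tolist() for k,v in s.items()})
E
```

```text
pics
scene [[436.0, 0.0, 273.6], [0.0, 436.0, 205.2], [0.0, 0.0, 1.0]] [[0.4009, -0.6691, 0.6258, 1.2944], [0.9161, 0.2948, -0.2717, -0.3425], [-0.0027, 0.6822, 0.7311, 0.9852], [0.0, 0.0, 0.0, 1.0]] ['intrinsics', 'world_from_camera']
top [[417.5, 0.0, 277.7], [0.0, 417.5, 204.1], [0.0, 0.0, 1.0]] [[0.0796, 0.9763, -0.2011, 0.3142], [-0.9968, 0.0777, -0.0176, -0.0123], [-0.0016, 0.2019, 0.9794, 1.178], [0.0, 0.0, 0.0, 1.0]] ['intrinsics', 'world_from_camera']
{'t': 0.1, 'qpos': [-80.07, 24.445, 4.234, 92.048, -1.952, 63.644, -3.846], 'joint_velocities': [-0.027, -0.191, 0.026, -0.044, 0.034, -0.064, 0.073], 'joint_torque': [0.008, -93.744, 3.677, -45.503, -0.049, 0.017, 0.0], 'ee_pos': [0.214, 0.64, 0.219], 'tcp_rot': [-179.935, 0.007, 161.5], 'force': [0.637, -0.767, -0.239], 'torque': [0.006, 0.017, 0.063], 'grip_force': 0.0, 'opening': 0.094}
```

View pics/scene0.png

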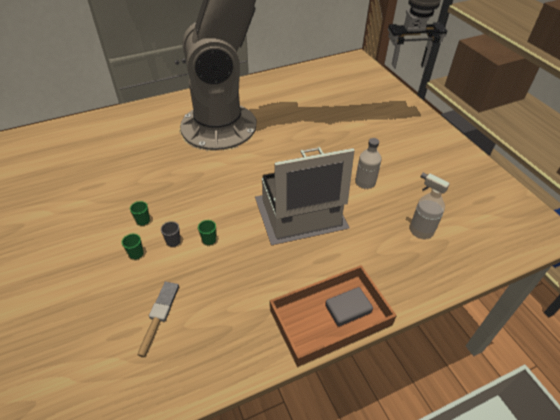

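View pics/top0.png

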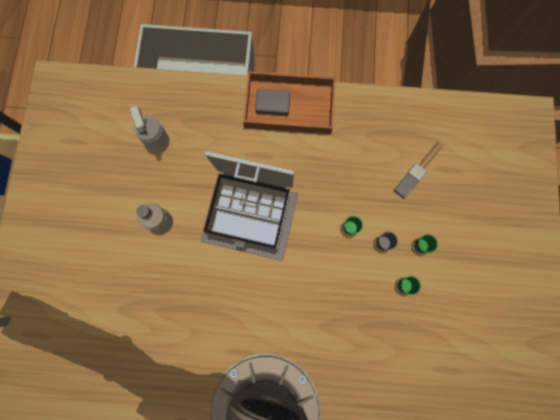

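The grey cup is at top (387,242), scene (171,234). The tub is at top (247,213), with its lid open at the rear. I'll zoom in on both.

```bash
cat > h.py <<'E'
import numpy as np,cv2
from plant import monitor, imaging
from scipy.spatial.transform import Rotation as Ro
def ray(n,u,v):
    p=imaging.camera_params(n);K=np.array(p["intrinsics"]);T=np.array(p["world_from_camera"])
    d=np.linalg.inv(K)@[u,v,1];return T[:3,3],T[:3,:3]@[d[0],-d[1],-d[2]]
def atz(n,u,v,z):
    o,d=ray(n,u,v);return o+d*(z-o[2])/d[2]
def proj(n,P):
    p=imaging.camera_params(n);K=np.array(p["intrinsics"]);T=np.linalg.inv(p["world_from_camera"])
    c=T[:3,:3]@np.array(P)+T[:3,3];q=K@[c[0],-c[1],-c[2]];return q[:2]/q[2]
E
python3 - <<'E'
import cv2,numpy as np
a=cv2.imread("pics/top0.png");b=cv2.imread("pics/scene0.png")
A=cv2.resize(a[145:265,190:310],None,fx=5,fy=5,interpolation=cv2.INTER_CUBIC)
B=cv2.resize(a[222:262,367:407],None,fx=5,fy=5,interpolation=cv2.INTER_CUBIC)
C=cv2.resize(b[214:254,151:191],None,fx=5,fy=5,interpolation=cv2.INTER_CUBIC)
o=np.zeros((600,800,3),np.uint8);o[:,:600]=A;o[:200,600:]=B;o[200:400,600:]=C
cv2.imwrite("pics/crop1.png",o)
E
```

```text
(no output)
```

View pics/crop1.png

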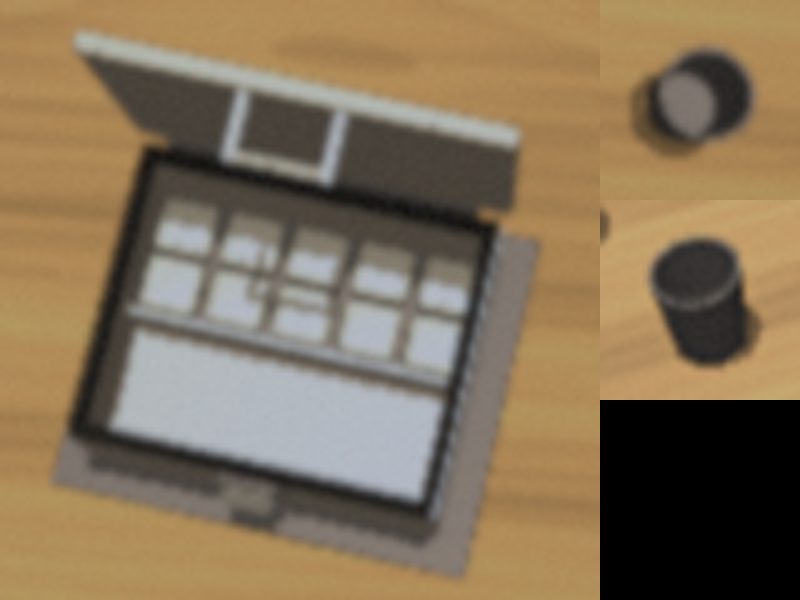

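```bash
python3 - <<'E'
from h import *
from scipy.optimize import least_squares
pc=[(72,435),(432,515),(497,222),(147,150)]
for z in(.1085,.113,.1175):
    P=np.array([atz("top",190+(u+.0)/5-.4,145+v/5-.4,z) for u,v in pc]);c=P.mean(0)
    ax=(P[3]-P[0]+P[2]-P[1])[:2];
    print(z,P[:,:2].round(4).tolist(),c.round(4),np.degrees(np.arctan2(ax[1],ax[0])),[np.linalg.norm(P[i]-P[i-1]).round(4) for i in range(4)])
print("cup",atz("top",367+21.2-.4,222+19-.4,.062),atz("scene",151+19.1-.4,214+14.4-.4,.062))
# project model onto both for check
yaw=np.radians(-13);
E
```

```text
0.1085 [[0.4464, 0.1909], [0.42, 0.0023], [0.5765, -0.0194], [0.601, 0.1688]] [0.511  0.0856 0.1085] -8.023708549687765 [np.float64(0.1563), np.float64(0.1904), np.float64(0.1581), np.float64(0.1897)]
0.113 [[0.4458, 0.19], [0.4195, 0.0023], [0.5754, -0.0194], [0.5998, 0.168]] [0.5102 0.0852 0.113 ] -8.023708549687763 [np.float64(0.1556), np.float64(0.1896), np.float64(0.1574), np.float64(0.1889)]
0.1175 [[0.4452, 0.1892], [0.4191, 0.0022], [0.5743, -0.0193], [0.5986, 0.1672]] [0.5093 0.0848 0.1175] -8.023708549687765 [np.float64(0.1549), np.float64(0.1888), np.float64(0.1567), np.float64(0.1881)]
cup [ 0.46708969 -0.29417369  0.062     ] [ 0.46739752 -0.29668437  0.062     ]
```

```bash
cat >> h.py <<'E'
TC=np.array([.511,.085,0]);YAW=np.radians(-8)
def tw(x,y,z,TC=TC,yaw=YAW):
    c,s=np.cos(yaw),np.sin(yaw);return np.array([TC[0]+c*x-s*y,TC[1]+s*x+c*y,z])
def delta(P,yawdeg=None):
    s=monitor.state();R=Ro.from_euler('xyz',s["tcp_rot"],degrees=True).as_matrix()
    return np.round(R.T@(np.array(P)-s["ee_pos"]),4)
E
python3 - <<'E'
from h import *
for n,u,v in[("g1",352,226),("g2",426,244),("g3",409,286)]:print(n,atz("top",u,v,.062)[:2].round(3))
print("det",atz("top",150,211,.165).round(3),"spr",atz("top",137,115,.2).round(3))
o=[]
for n,(x0,y0,w,f) in{"top":(190,145,120,3.2),"scene":(245,140,120,3.2)}.items():
    im=cv2.imread(f"pics/{n}0.png");I=cv2.resize(im[y0:y0+w,x0:x0+w],None,fx=f,fy=f,interpolation=cv2.INTER_CUBIC)
    def L(pts,col):
        q=np.array([((proj(n,p)-[x0,y0])+.5)*f for p in pts]).astype(int);cv2.polylines(I,[q],True,col,1,cv2.LINE_AA)
    rect=lambda a,b,c,d,z:[tw(a,c,z),tw(b,c,z),tw(b,d,z),tw(a,d,z)]
    L(rect(-.0805,.0805,-.098,.098,.113),(0,0,255));L(rect(-.0725,.0725,-.09,.09,.113),(0,0,255));L(rect(-.08,.08,-.1,.1,0),(255,0,0));L(rect(-.075,-.002,-.095,.095,.005),(0,255,0))
    t=1.52
    f1=lambda r,y,h:tw(.085-r*np.cos(t)+h*np.sin(t),y,.103+r*np.sin(t)+h*np.cos(t))
    L([f1(0,-.103,.01),f1(.184,-.103,.01),f1(.184,.103,.01),f1(0,.103,.01)],(255,0,255))
    o.append(I)
cv2.imwrite("pics/ov.png",np.hstack(o))
P=np.array([.467,-.295,.32]);
print(delta([.35,.42,.32]),delta([.47,.05,.32]),delta(P),delta([.467,-.295,.12]))
E
```

```text
g1 [ 0.499 -0.197]
g2 [ 0.466 -0.396]
g3 [ 0.352 -0.353]
det [0.48  0.319 0.165] spr [0.714 0.375 0.2  ]
[-0.1986 -0.1654 -0.1009] [-0.4298 -0.4782 -0.1005] [-0.5365 -0.8063 -0.1002] [-0.5364 -0.8061  0.0998]
```

View pics/ov.png

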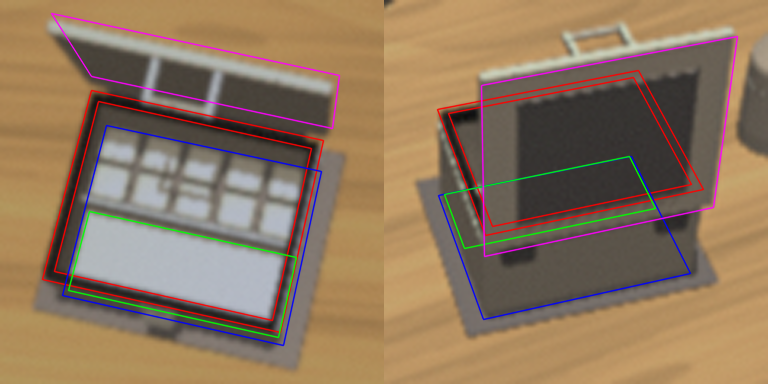

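The overlay roughly matches, but the model lid sits about 4 px too far back in the top view. I'll refine the tub pose and lid angle with a least-squares fit.

```bash
python3 - <<'E'
from h import *
from scipy.optimize import least_squares
c1=lambda u,v:(190+u/5-.4,145+v/5-.4)
c2=lambda u,v:(245+(u-384)/3.2-.35,140+v/3.2-.35)
def res(p):
    T=[p[0],p[1],0];yaw,t,g=p[2:];r=[]
    f=lambda r,y,h:tw(.085-r*np.cos(t)+h*np.sin(t),y,.103+r*np.sin(t)+h*np.cos(t),T,yaw)
    def a(n,P,q):r.extend(proj(n,P)-q)
    for (x,y),q in zip([(-.0805,.098),(-.0805,-.098),(.0805,-.098),(.0805,.098)],[(72,437),(434,518),(499,222),(147,148)]):a("top",tw(x,y,g,T,yaw),c1(*q))
    a("top",f(.184,.103,.01),c1(78,32));a("top",f(.184,-.103,.01),c1(521,128))
    a("scene",f(.184,-.103,.01),c2(480,78));a("scene",f(.184,.103,.01),c2(734,32))
    a("scene",f(0,-.103,.01),c2(483,242));a("scene",f(0,.103,.01),c2(714,202))
    return np.array(r+[(g-.113)/.003])
s=least_squares(res,[.511,.085,-.14,1.52,.113],x_scale=[.01,.01,.1,.1,.01]);print(s.x.round(4),np.degrees(s.x[2]),s.fun.round(1))
E
```

```text
[ 0.5085  0.086  -0.1418  1.5028  0.1121] -8.12693006921489 [-1.8  0.7  0.2  1.3  0.7  0.6 -1.2 -0.4 -0.5  0.1  0.9  0.4 -0.2  0.5
  0.3 -0.1  0.2  3.5 -0.4  0.9 -0.3]
```

```bash
python3 -m inch '[{"tx":-0.05,"ty":-0.02,"tz":-0.03},{"tx":-0.1,"ty":-0.06,"tz":-0.05},{"tx":-0.14,"ty":-0.1,"tz":-0.08},{"tx":-0.17,"ty":-0.13,"tz":-0.1},{"tx":-0.2,"ty":-0.165,"tz":-0.1},{"tx":-0.2,"ty":-0.165,"tz":-0.1}]' 0.094
```

```text
$[0]: bad value
```

```bash
sed -i 's/\[.511,.085,0\]/[.5085,.086,0]/;s/radians(-8)/radians(-8.1)/' h.py; python3 -m inch '[{"tx":-0.04,"ty":-0.02,"tz":-0.02,"spin":0},{"tx":-0.07,"ty":-0.05,"tz":-0.04,"spin":0},{"tx":-0.1,"ty":-0.08,"tz":-0.06,"spin":0},{"tx":-0.13,"ty":-0.1,"tz":-0.08,"spin":0},{"tx":-0.16,"ty":-0.13,"tz":-0.1,"spin":0},{"tx":-0.2,"ty":-0.165,"tz":-0.1,"spin":0},{"tx":-0.2,"ty":-0.165,"tz":-0.1,"spin":0}]' 0.094
```

```text
t: 0.8
ee_pos: [0.3552, 0.4149, 0.3205]
tcp_rot: [180.0, 0.1, 161.1]
force: [0.1, 0.9, 0.3]
opening: 0.0939
grip_force: 0.0
```

```bash
python3 -m inch '[{"tx":-0.029,"ty":-0.039,"tz":0,"spin":-0.03},{"tx":-0.058,"ty":-0.078,"tz":0,"spin":-0.06},{"tx":-0.087,"ty":-0.117,"tz":0,"spin":-0.09},{"tx":-0.116,"ty":-0.156,"tz":0,"spin":-0.12},{"tx":-0.145,"ty":-0.195,"tz":0,"spin":-0.15},{"tx":-0.174,"ty":-0.234,"tz":0,"spin":-0.183},{"tx":-0.203,"ty":-0.273,"tz":0,"spin":-0.183},{"tx":-0.23,"ty":-0.313,"tz":0,"spin":-0.183}]' 0.08
python3 -m inch '[{"tx":-0.006,"ty":-0.045,"tz":0,"spin":0},{"tx":-0.012,"ty":-0.09,"tz":0,"spin":0},{"tx":-0.018,"ty":-0.135,"tz":0,"spin":0},{"tx":-0.024,"ty":-0.18,"tz":0,"spin":0},{"tx":-0.03,"ty":-0.225,"tz":0,"spin":0},{"tx":-0.036,"ty":-0.27,"tz":0,"spin":0},{"tx":-0.042,"ty":-0.31,"tz":0,"spin":0},{"tx":-0.046,"ty":-0.342,"tz":0,"spin":0}]' 0.08
python3 -m inch '[{"tx":0,"ty":0,"tz":0.04,"spin":0},{"tx":0,"ty":0,"tz":0.08,"spin":0},{"tx":0,"ty":0,"tz":0.12,"spin":0},{"tx":0,"ty":0,"tz":0.16,"spin":0},{"tx":0,"ty":0,"tz":0.18,"spin":0},{"tx":0,"ty":0,"tz":0.18,"spin":0},{"tx":0,"ty":0,"tz":0.18,"spin":0}]' 0.08
python3 - <<'E'
from h import *
print(delta([.467,-.2955,.045]))
for i,n in enumerate(("top","scene")):
    im=imaging.read_camera(n)[:,:,::-1];x,y=(355,210) if n=="top" else (130,170)
    c=cv2.resize(im[y:y+75,x:x+75],None,fx=5,fy=5,interpolation=cv2.INTER_CUBIC)
    o=c if i==0 else np.hstack([o,c])
cv2.imwrite("pics/pre.png",o)
E
```

```text
t: 1.6
ee_pos: [0.4704, 0.0486, 0.3195]
tcp_rot: [180.0, 0.0, 172.0]
force: [1.1, 0.9, -0.4]
opening: 0.0797
grip_force: 0.0
t: 2.4
ee_pos: [0.4678, -0.2968, 0.3194]
tcp_rot: [-180.0, -0.0, 171.9]
force: [0.8, 0.6, 0.4]
opening: 0.0795
grip_force: 0.0
t: 3.1
ee_pos: [0.4682, -0.295, 0.1399]
tcp_rot: [-180.0, -0.0, 172.0]
force: [-0.1, 0.7, 0.8]
opening: 0.0796
grip_force: 0.0
[ 0.001  -0.0007  0.0949]
```

View pics/pre.png

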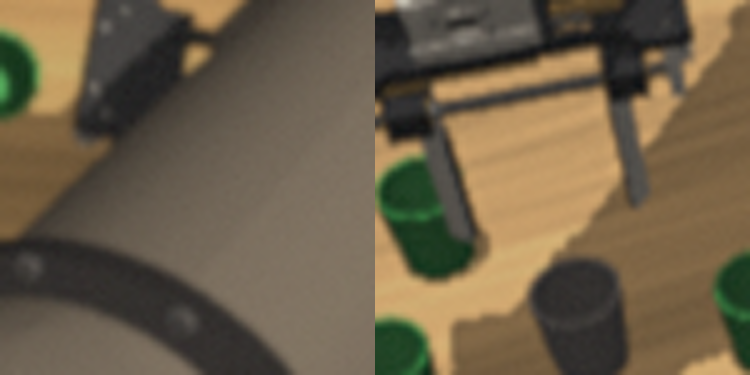

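The scene crop shows the fingers above the grey cup (rim at about (577,285)) and clear of the green cups. I'll descend and grip.

```bash
python3 -m inch '[{"tx":0.001,"ty":0,"tz":0.03,"spin":0},{"tx":0.001,"ty":0,"tz":0.06,"spin":0},{"tx":0.001,"ty":0,"tz":0.085,"spin":0},{"tx":0.001,"ty":0,"tz":0.095,"spin":0},{"tx":0.001,"ty":0,"tz":0.095,"spin":0}]' 0.08
python3 -m inch '[{"tx":0,"ty":0,"tz":0,"spin":0},{"tx":0,"ty":0,"tz":0,"spin":0},{"tx":0,"ty":0,"tz":0,"spin":0},{"tx":0,"ty":0,"tz":0,"spin":0},{"tx":0,"ty":0,"tz":0,"spin":0},{"tx":0,"ty":0,"tz":0,"spin":0}]' 0.03
python3 -m inch '[{"tx":0,"ty":0,"tz":-0.02,"spin":0},{"tx":0,"ty":0,"tz":-0.06,"spin":0},{"tx":0,"ty":0,"tz":-0.1,"spin":0},{"tx":0,"ty":0,"tz":-0.14,"spin":0},{"tx":0,"ty":0,"tz":-0.175,"spin":0},{"tx":0,"ty":0,"tz":-0.175,"spin":0}]' 
python3 - <<'E'
from h import *
print(delta(tw(-.038,0,.22)),tw(-.038,0,.22))
E
```

```text
t: 3.7
ee_pos: [0.4672, -0.2946, 0.0446]
tcp_rot: [180.0, -0.0, 172.0]
force: [0.2, -0.7, 1.0]
opening: 0.0798
grip_force: 0.0
t: 4.3
ee_pos: [0.4676, -0.2948, 0.0451]
tcp_rot: [-180.0, 0.1, 172.0]
force: [-0.2, 0.3, 7.0]
opening: 0.0509
grip_force: 30.0
t: 4.9
ee_pos: [0.4687, -0.2957, 0.2236]
tcp_rot: [-180.0, 0.3, 172.0]
force: [0.1, -0.1, -1.4]
opening: 0.0509
grip_force: 30.0
[0.0519 0.3836 0.0031] [0.4708791  0.09135425 0.22      ]
```

```bash
python3 -m inch '[{"tx":0.006,"ty":0.045,"tz":0,"spin":0},{"tx":0.013,"ty":0.094,"tz":0,"spin":0},{"tx":0.02,"ty":0.143,"tz":0,"spin":0},{"tx":0.026,"ty":0.192,"tz":0,"spin":0},{"tx":0.033,"ty":0.241,"tz":0,"spin":0},{"tx":0.039,"ty":0.29,"tz":0,"spin":0},{"tx":0.046,"ty":0.338,"tz":0,"spin":0},{"tx":0.052,"ty":0.3836,"tz":0,"spin":0}]'
python3 -m inch '[{"tx":0,"ty":0,"tz":0,"spin":0},{"tx":0,"ty":0,"tz":0,"spin":0},{"tx":0,"ty":0,"tz":0.015,"spin":0},{"tx":0,"ty":0,"tz":0.03,"spin":0},{"tx":0,"ty":0,"tz":0.03,"spin":0}]'
python3 - <<'E'
from h import *
s=monitor.state();print(s["ee_pos"],s["opening"],delta(tw(-.038,0,.05)))
for i,n in enumerate(("top","scene")):
    im=imaging.read_camera(n)[:,:,::-1];x,y=(190,145) if n=="top" else (220,80)
    c=cv2.resize(im[y:y+120,x:x+120],None,fx=3.3,fy=3.3,interpolation=cv2.INTER_CUBIC)
    o=c if i==0 else np.hstack([o,c])
cv2.imwrite("pics/over.png",o)
E
```

```text
t: 5.7
ee_pos: [0.4683, 0.0948, 0.2192]
tcp_rot: [180.0, -0.0, 172.0]
force: [0.2, 0.4, 1.0]
opening: 0.051
grip_force: 30.0
t: 6.2
ee_pos: [0.4681, 0.0909, 0.188]
tcp_rot: [-179.9, -0.1, 171.9]
force: [-0.2, -0.6, -0.2]
opening: 0.0509
grip_force: 30.0
[0.46810864 0.09088099 0.18797578] 0.050862259764728246 [-0.003   0.0011  0.138 ]
```

View pics/over.png

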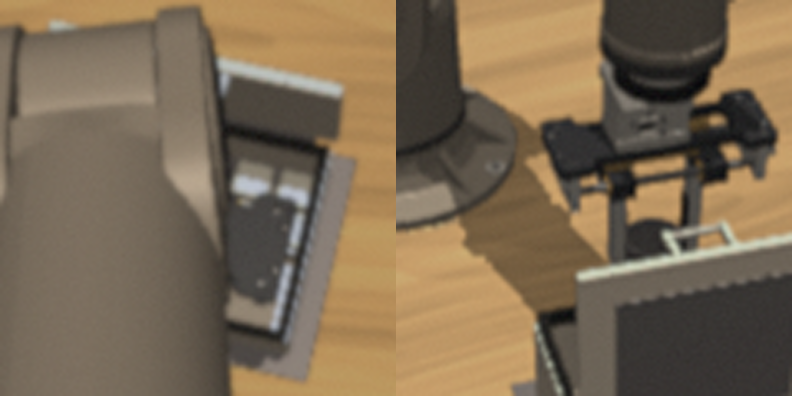

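The cup is held above the front compartment and the wrist is clear of the lid. I'll lower it.

```bash
python3 -m inch '[{"tx":-0.003,"ty":0.001,"tz":0,"spin":0},{"tx":-0.003,"ty":0.001,"tz":0.03,"spin":0},{"tx":-0.003,"ty":0.001,"tz":0.06,"spin":0},{"tx":-0.003,"ty":0.001,"tz":0.09,"spin":0},{"tx":-0.003,"ty":0.001,"tz":0.115,"spin":0},{"tx":-0.003,"ty":0.001,"tz":0.13,"spin":0},{"tx":-0.003,"ty":0.001,"tz":0.134,"spin":0},{"tx":-0.003,"ty":0.001,"tz":0.134,"spin":0}]'
python3 -m inch '[{"tx":0,"ty":0,"tz":0.001,"spin":0},{"tx":0,"ty":0,"tz":0.002,"spin":0},{"tx":0,"ty":0,"tz":0.002,"spin":0}]'
```

```text
t: 7.1
ee_pos: [0.4726, 0.0929, 0.0557]
tcp_rot: [-180.0, -0.0, 172.0]
force: [0.3, -0.2, -0.1]
opening: 0.0509
grip_force: 30.0
t: 7.4
ee_pos: [0.4726, 0.0934, 0.054]
tcp_rot: [180.0, 0.0, 172.0]
force: [-0.5, -0.0, -0.2]
opening: 0.051
grip_force: 30.0
```

```bash
python3 -m inch '[{"tx":0,"ty":0,"tz":0.001,"spin":0},{"tx":0,"ty":0,"tz":0.002,"spin":0},{"tx":0,"ty":0,"tz":0.002,"spin":0}]'
python3 -m inch '[{"tx":0,"ty":0,"tz":0.001,"spin":0},{"tx":0,"ty":0,"tz":0.001,"spin":0}]'
```

```text
t: 7.7
ee_pos: [0.4722, 0.0932, 0.0514]
tcp_rot: [-180.0, -0.0, 172.0]
force: [0.0, -0.5, -1.0]
opening: 0.0508
grip_force: 30.0
t: 7.9
ee_pos: [0.4722, 0.0931, 0.0504]
tcp_rot: [-180.0, -0.0, 172.0]
force: [1.2, -0.8, -0.2]
opening: 0.0509
grip_force: 30.0
```

```bash
python3 -m inch '[{"tx":0,"ty":0,"tz":0.001,"spin":0},{"tx":0,"ty":0,"tz":0.001,"spin":0}]'
python3 -m inch '[{"tx":0,"ty":0,"tz":0.001,"spin":0},{"tx":0,"ty":0,"tz":0.001,"spin":0}]'
```

```text
t: 8.1
ee_pos: [0.4726, 0.093, 0.05]
tcp_rot: [180.0, 0.0, 172.0]
force: [-2.9, -1.9, 15.6]
opening: 0.0508
grip_force: 30.0
t: 8.3
ee_pos: [0.4729, 0.093, 0.0494]
tcp_rot: [179.9, 0.0, 172.0]
force: [-6.6, -3.6, 29.3]
opening: 0.0509
grip_force: 30.0
```

That was one step too many: 29 N through the cup onto the tub floor. I'll back off before releasing.

```bash
python3 -m inch '[{"tx":0,"ty":0,"tz":-0.0018,"spin":0},{"tx":0,"ty":0,"tz":-0.0018,"spin":0}]'
python3 -m inch '[{"tx":0,"ty":0,"tz":0,"spin":0},{"tx":0,"ty":0,"tz":0,"spin":0},{"tx":0,"ty":0,"tz":0,"spin":0},{"tx":0,"ty":0,"tz":0,"spin":0}]' 0.08
python3 -m inch '[{"tx":0,"ty":0,"tz":-0.01,"spin":0},{"tx":0,"ty":0,"tz":-0.03,"spin":0},{"tx":0,"ty":0,"tz":-0.06,"spin":0},{"tx":0,"ty":0,"tz":-0.1,"spin":0},{"tx":0,"ty":0,"tz":-0.145,"spin":0},{"tx":0,"ty":0,"tz":-0.19,"spin":0},{"tx":0,"ty":0,"tz":-0.235,"spin":0},{"tx":0,"ty":0,"tz":-0.27,"spin":0}]'
```

```text
t: 8.5
ee_pos: [0.4724, 0.0931, 0.0505]
tcp_rot: [180.0, 0.0, 172.0]
force: [0.4, 0.9, -0.8]
opening: 0.051
grip_force: 30.0
t: 8.9
ee_pos: [0.4722, 0.0931, 0.0502]
tcp_rot: [-180.0, -0.0, 172.0]
force: [-0.7, 0.0, -0.9]
opening: 0.078
grip_force: 0.0
t: 9.7
ee_pos: [0.4723, 0.0924, 0.3236]
tcp_rot: [179.9, 0.1, 171.9]
force: [0.7, 1.2, 0.1]
opening: 0.0798
grip_force: 0.0
```

```bash
python3 -m inch '[{"tx":-0.015,"ty":-0.03,"tz":-0.01,"spin":0},{"tx":-0.03,"ty":-0.07,"tz":-0.02,"spin":0},{"tx":-0.048,"ty":-0.11,"tz":-0.03,"spin":0},{"tx":-0.066,"ty":-0.15,"tz":-0.04,"spin":0},{"tx":-0.084,"ty":-0.19,"tz":-0.05,"spin":0},{"tx":-0.1,"ty":-0.22,"tz":-0.05,"spin":0},{"tx":-0.114,"ty":-0.249,"tz":-0.05,"spin":0},{"tx":-0.114,"ty":-0.249,"tz":-0.05,"spin":0}]' 0
python3 - <<'E'
from h import *
im=imaging.read_camera("top")[:,:,::-1]
cv2.imwrite("pics/incup.png",cv2.resize(im[140:270,180:340],None,fx=4,fy=4,interpolation=cv2.INTER_CUBIC))
print(delta(tw(.125,0,.37)),delta(tw(.125,0,.269)),tw(.125,0,0))
E
```

```text
t: 10.5
ee_pos: [0.5499, -0.1738, 0.3708]
tcp_rot: [-179.9, -0.0, 171.7]
force: [-0.4, 0.1, -0.1]
opening: 0.0195
grip_force: 0.0
[-4.710e-02  2.496e-01  2.000e-04] [-0.0471  0.2497  0.1012] [0.63225296 0.06838735 0.        ]
```

View pics/incup.png

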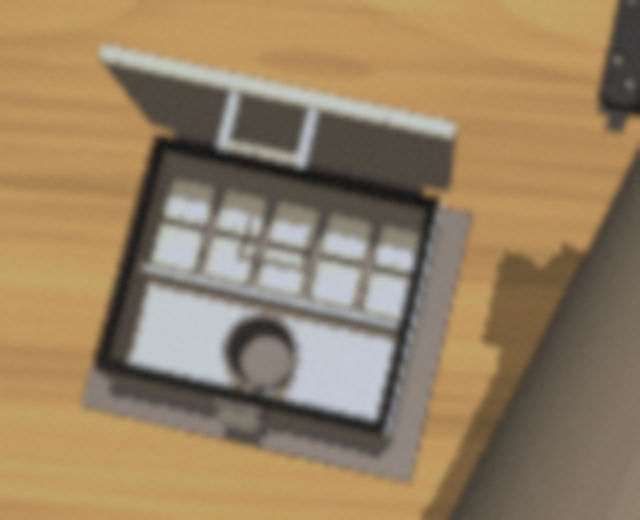

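The cup stands upright at about (262,352), mid front compartment. Next I'll move behind the lid.

```bash
python3 -m inch '[{"tx":-0.02,"ty":0.035,"tz":0,"spin":0},{"tx":-0.04,"ty":0.075,"tz":0,"spin":0},{"tx":-0.047,"ty":0.12,"tz":0,"spin":0},{"tx":-0.047,"ty":0.165,"tz":0,"spin":0},{"tx":-0.047,"ty":0.21,"tz":0,"spin":0},{"tx":-0.047,"ty":0.25,"tz":0,"spin":0},{"tx":-0.047,"ty":0.25,"tz":0,"spin":0}]' 0
python3 -m inch '[{"tx":0,"ty":0,"tz":0.03,"spin":0},{"tx":0,"ty":0,"tz":0.06,"spin":0},{"tx":0,"ty":0,"tz":0.09,"spin":0},{"tx":0,"ty":0,"tz":0.101,"spin":0},{"tx":0,"ty":0,"tz":0.101,"spin":0}]' 0
python3 - <<'E'
from h import *
print(monitor.state()["opening"])
for t in [1.5,1.4,1.3,1.2,1.1,1,.9,.8,.7,.6,.5,.4,.3,.2,.1,.0]:
    x=.085-.165*np.cos(t)+.01*np.sin(t)+.008;z=.103+.165*np.sin(t)+.01*np.cos(t)+.014
    print(t,delta(tw(x,0,z))[[0,2]],delta(tw(x,0,z))[1])
E
```

```text
t: 11.25
ee_pos: [0.6314, 0.0796, 0.3698]
tcp_rot: [180.0, -0.1, 172.5]
force: [0.2, -0.4, -0.2]
opening: 0.0002
grip_force: 0.0
t: 11.75
ee_pos: [0.6309, 0.072, 0.2688]
tcp_rot: [-180.0, -0.1, 172.0]
force: [0.9, -0.7, -0.4]
opening: 0.0007
grip_force: 0.0
0.0006688511215321808
1.5 [ 0.0319 -0.0135] -0.0034
1.4 [ 0.0484 -0.0124] -0.0033
1.3 [ 0.0647 -0.0098] -0.0033
1.2 [ 0.0806 -0.0055] -0.0033
1.1 [0.0961 0.0004] -0.0032
1 [0.1109 0.0077] -0.0032
0.9 [0.1249 0.0165] -0.0032
0.8 [0.1379 0.0267] -0.0031
0.7 [0.1499 0.0381] -0.0031
0.6 [0.1606 0.0507] -0.0031
0.5 [0.1701 0.0642] -0.0031
0.4 [0.1781 0.0786] -0.003
0.3 [0.1847 0.0938] -0.003
0.2 [0.1897 0.1095] -0.003
0.1 [0.1931 0.1257] -0.003
0.0 [0.1949 0.1421] -0.003
```

```bash
python3 -m inch '[{"tx":0.015,"ty":-0.003,"tz":-0.01,"spin":0},{"tx":0.028,"ty":-0.003,"tz":-0.013,"spin":0},{"tx":0.034,"ty":-0.003,"tz":-0.013,"spin":0},{"tx":0.04,"ty":-0.003,"tz":-0.013,"spin":0}]'
python3 -m inch '[{"tx":0.004,"ty":0,"tz":0,"spin":0},{"tx":0.008,"ty":0,"tz":0.001,"spin":0},{"tx":0.012,"ty":0,"tz":0.001,"spin":0},{"tx":0.016,"ty":0,"tz":0.002,"spin":0}]'
python3 -m inch '[{"tx":0.004,"ty":0,"tz":0.001,"spin":0},{"tx":0.008,"ty":0,"tz":0.002,"spin":0},{"tx":0.012,"ty":0,"tz":0.003,"spin":0},{"tx":0.016,"ty":0,"tz":0.004,"spin":0}]'
```

```text
t: 12.15
ee_pos: [0.5917, 0.0747, 0.2831]
tcp_rot: [179.9, 0.1, 172.0]
force: [0.8, 0.0, 1.9]
opening: 0.0007
grip_force: 0.6
t: 12.55
ee_pos: [0.5757, 0.0766, 0.2801]
tcp_rot: [-180.0, -0.0, 172.0]
force: [1.3, 0.5, 1.0]
opening: 0.0002
grip_force: 0.6
t: 12.95
ee_pos: [0.5597, 0.0788, 0.2762]
tcp_rot: [-180.0, -0.0, 172.0]
force: [0.3, -0.4, 0.1]
opening: 0.0
grip_force: 0.5
```

```bash
python3 -m inch '[{"tx":0.009,"ty":0,"tz":0.001,"spin":0},{"tx":0.016,"ty":0,"tz":0.004,"spin":0},{"tx":0.024,"ty":0,"tz":0.0065,"spin":0},{"tx":0.032,"ty":0,"tz":0.01,"spin":0},{"tx":0.039,"ty":0,"tz":0.014,"spin":0},{"tx":0.046,"ty":0,"tz":0.018,"spin":0},{"tx":0.053,"ty":0,"tz":0.0225,"spin":0},{"tx":0.053,"ty":0,"tz":0.0225,"spin":0}]'
python3 -m inch '[{"tx":0.007,"ty":0,"tz":0.005,"spin":0},{"tx":0.013,"ty":0,"tz":0.01,"spin":0},{"tx":0.019,"ty":0,"tz":0.016,"spin":0},{"tx":0.025,"ty":0,"tz":0.0216,"spin":0},{"tx":0.031,"ty":0,"tz":0.028,"spin":0},{"tx":0.036,"ty":0,"tz":0.034,"spin":0},{"tx":0.036,"ty":0,"tz":0.034,"spin":0}]'
python3 - <<'E'
from h import *
for t in [.6,.5,.4,.3,.2,.1,.0]:
    x=.085-.165*np.cos(t)+.01*np.sin(t)+.008;z=.103+.165*np.sin(t)+.01*np.cos(t)+.014
    print(t,delta(tw(x,0,z)))
im=imaging.read_camera("scene")[:,:,::-1]
cv2.imwrite("pics/lid.png",cv2.resize(im[90:240,220:390],None,fx=4,fy=4,interpolation=cv2.INTER_CUBIC))
E
```

```text
t: 13.75
ee_pos: [0.5065, 0.0863, 0.2532]
tcp_rot: [180.0, -0.1, 172.0]
force: [-0.4, 0.6, -0.1]
opening: 0.0001
grip_force: 0.0
t: 14.45
ee_pos: [0.4709, 0.0911, 0.219]
tcp_rot: [-180.0, -0.1, 172.0]
force: [0.1, -0.2, 0.0]
opening: 0.0004
grip_force: 0.0
0.6 [-0.0004  0.0002  0.0005]
0.5 [0.009  0.0002 0.0141]
0.4 [0.0171 0.0003 0.0285]
0.3 [0.0237 0.0003 0.0437]
0.2 [0.0287 0.0003 0.0594]
0.1 [0.0321 0.0003 0.0756]
0.0 [0.0339 0.0003 0.092 ]
```

View pics/lid.png

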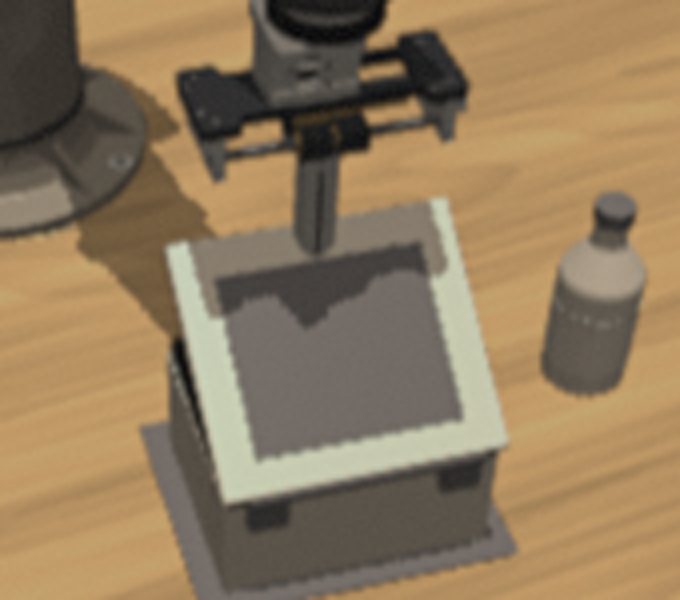

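The lid follows the fingertips, which are mid-width near the free edge at crop (317,250). I'll keep lowering.

```bash
python3 -m inch '[{"tx":0.006,"ty":0,"tz":0.007,"spin":0},{"tx":0.011,"ty":0,"tz":0.014,"spin":0},{"tx":0.016,"ty":0,"tz":0.021,"spin":0},{"tx":0.02,"ty":0,"tz":0.0285,"spin":0},{"tx":0.024,"ty":0,"tz":0.036,"spin":0},{"tx":0.028,"ty":0,"tz":0.044,"spin":0},{"tx":0.031,"ty":0,"tz":0.05,"spin":0},{"tx":0.031,"ty":0,"tz":0.05,"spin":0}]'
python3 -m inch '[{"tx":0.003,"ty":0,"tz":0.005,"spin":0},{"tx":0.005,"ty":0,"tz":0.01,"spin":0},{"tx":0.007,"ty":0,"tz":0.015,"spin":0},{"tx":0.008,"ty":0,"tz":0.018,"spin":0},{"tx":0.009,"ty":0,"tz":0.02,"spin":0},{"tx":0.009,"ty":0,"tz":0.02,"spin":0}]'
python3 - <<'E'
from h import *
for t in [.1,.05,.0]:
    x=.085-.165*np.cos(t)+.01*np.sin(t);z=.103+.165*np.sin(t)+.01*np.cos(t)+.014
    print(t,delta(tw(x,0,z)))
E
```

```text
t: 15.3
ee_pos: [0.4405, 0.0953, 0.169]
tcp_rot: [-179.9, -0.1, 172.0]
force: [-0.5, -0.9, 0.8]
opening: 0.0003
grip_force: 0.0
t: 15.9
ee_pos: [0.4322, 0.0966, 0.1496]
tcp_rot: [-180.0, -0.0, 172.0]
force: [0.9, -1.0, -0.3]
opening: 0.0004
grip_force: 0.0
0.1 [0.0011 0.0002 0.0062]
0.05 [0.0022 0.0002 0.0143]
0.0 [0.0029 0.0002 0.0226]
```

```bash
python3 -m inch '[{"tx":0.0005,"ty":0,"tz":0.002,"spin":0},{"tx":0.001,"ty":0,"tz":0.004,"spin":0},{"tx":0.001,"ty":0,"tz":0.004,"spin":0}]'
python3 -m inch '[{"tx":0,"ty":0,"tz":0.001,"spin":0},{"tx":0.0003,"ty":0,"tz":0.002,"spin":0},{"tx":0.0003,"ty":0,"tz":0.002,"spin":0}]'
python3 -m inch '[{"tx":0,"ty":0,"tz":0.001,"spin":0},{"tx":0.0003,"ty":0,"tz":0.002,"spin":0},{"tx":0.0003,"ty":0,"tz":0.002,"spin":0}]'
python3 -m inch '[{"tx":0,"ty":0,"tz":0.001,"spin":0},{"tx":0,"ty":0,"tz":0.001,"spin":0}]'
python3 -m inch '[{"tx":0,"ty":0,"tz":0.001,"spin":0},{"tx":0,"ty":0,"tz":0.001,"spin":0}]'
```

```text
t: 16.2
ee_pos: [0.4312, 0.0968, 0.1456]
tcp_rot: [-180.0, -0.0, 172.0]
force: [-0.4, 0.0, 0.3]
opening: 0.0008
grip_force: 0.0
t: 16.5
ee_pos: [0.431, 0.0969, 0.1437]
tcp_rot: [-180.0, -0.0, 172.0]
force: [-0.6, -0.9, 0.0]
opening: -0.0002
grip_force: 0.0
t: 16.8
ee_pos: [0.4307, 0.0969, 0.1417]
tcp_rot: [-180.0, -0.0, 172.0]
force: [-0.1, 0.9, -0.8]
opening: 0.0008
grip_force: 0.0
t: 17.0
ee_pos: [0.4307, 0.0969, 0.1407]
tcp_rot: [-180.0, -0.0, 172.0]
force: [0.4, 0.1, -0.2]
opening: 0.0005
grip_force: 0.0
t: 17.2
ee_pos: [0.4307, 0.0969, 0.1397]
tcp_rot: [-180.0, -0.0, 172.0]
force: [-0.1, 0.3, 0.6]
opening: 0.0003
grip_force: 0.0
```

```bash
for i in 1; do python3 -m inch '[{"tx":0,"ty":0,"tz":0.001,"spin":0},{"tx":0,"ty":0,"tz":0.001,"spin":0}]'
python3 -m inch '[{"tx":0,"ty":0,"tz":0.001,"spin":0},{"tx":0,"ty":0,"tz":0.001,"spin":0}]'
python3 -m inch '[{"tx":0,"ty":0,"tz":0.001,"spin":0},{"tx":0,"ty":0,"tz":0.001,"spin":0}]'
python3 -m inch '[{"tx":0,"ty":0,"tz":0.001,"spin":0},{"tx":0,"ty":0,"tz":0.001,"spin":0}]'; done | grep -E "ee_pos|force:"
```

```text
ee_pos: [0.4307, 0.0969, 0.1387]
force: [-0.5, 1.0, 1.0]
grip_force: 0.7
ee_pos: [0.4307, 0.097, 0.1377]
force: [-1.3, 0.2, 2.2]
grip_force: 1.0
ee_pos: [0.4306, 0.0969, 0.1366]
force: [-1.5, -0.4, 2.5]
grip_force: 1.3
ee_pos: [0.4306, 0.0969, 0.1356]
force: [-2.6, 0.0, 2.5]
grip_force: 1.4
```

```bash
{ python3 -m inch '[{"tx":0,"ty":0,"tz":0.001,"spin":0},{"tx":0,"ty":0,"tz":0.001,"spin":0}]'
python3 -m inch '[{"tx":0,"ty":0,"tz":0.001,"spin":0},{"tx":0,"ty":0,"tz":0.001,"spin":0}]'
python3 -m inch '[{"tx":0,"ty":0,"tz":0.001,"spin":0},{"tx":0,"ty":0,"tz":0.001,"spin":0}]'; } | grep -E "ee_pos|force:"
```

```text
ee_pos: [0.4306, 0.0969, 0.1347]
force: [-1.8, -0.0, 4.5]
grip_force: 1.9
ee_pos: [0.4306, 0.0969, 0.1337]
force: [-4.1, -0.2, 5.4]
grip_force: 2.5
ee_pos: [0.4304, 0.0969, 0.1327]
force: [-4.7, 1.1, 6.8]
grip_force: 3.3
```

```bash
{ python3 -m inch '[{"tx":0.0003,"ty":0,"tz":0.001,"spin":0},{"tx":0.0003,"ty":0,"tz":0.001,"spin":0}]'
python3 -m inch '[{"tx":0,"ty":0,"tz":0.0005,"spin":0},{"tx":0,"ty":0,"tz":0.0005,"spin":0}]'
python3 -m inch '[{"tx":0,"ty":0,"tz":0.0005,"spin":0},{"tx":0,"ty":0,"tz":0.0005,"spin":0}]'; } | grep -E "ee_pos|force:"
```

```text
ee_pos: [0.4304, 0.097, 0.1318]
force: [-4.0, 0.9, 6.8]
grip_force: 3.4
ee_pos: [0.4303, 0.097, 0.1313]
force: [-4.0, 0.7, 7.6]
grip_force: 3.7
ee_pos: [0.4303, 0.097, 0.1308]
force: [-4.7, -0.1, 7.6]
grip_force: 3.5
```

```bash
{ python3 -m inch '[{"tx":0,"ty":0,"tz":0.0005,"spin":0},{"tx":0,"ty":0,"tz":0.0005,"spin":0}]'
python3 -m inch '[{"tx":0,"ty":0,"tz":0.0005,"spin":0},{"tx":0,"ty":0,"tz":0.0005,"spin":0}]'
python3 -m inch '[{"tx":0,"ty":0,"tz":0.0005,"spin":0},{"tx":0,"ty":0,"tz":0.0005,"spin":0}]'; } | grep -E "ee_pos|force:"
```

```text
ee_pos: [0.4303, 0.097, 0.1302]
force: [-4.7, 0.3, 7.4]
grip_force: 3.4
ee_pos: [0.4302, 0.097, 0.1297]
force: [-4.9, 0.7, 7.2]
grip_force: 3.4
ee_pos: [0.4302, 0.097, 0.1292]
force: [-4.9, 0.5, 7.4]
grip_force: 3.5
```

```bash
{ python3 -m inch '[{"tx":0,"ty":0,"tz":0.0005,"spin":0},{"tx":0,"ty":0,"tz":0.0005,"spin":0}]'
python3 -m inch '[{"tx":0,"ty":0,"tz":0.0005,"spin":0},{"tx":0,"ty":0,"tz":0.0005,"spin":0}]'
python3 -m inch '[{"tx":0,"ty":0,"tz":0.0005,"spin":0},{"tx":0,"ty":0,"tz":0.0005,"spin":0}]'; } | grep -E "ee_pos|force:"
```

```text
ee_pos: [0.4302, 0.097, 0.1287]
force: [-4.6, 0.4, 7.2]
grip_force: 3.5
ee_pos: [0.4301, 0.097, 0.1282]
force: [-5.4, 0.6, 7.7]
grip_force: 3.6
ee_pos: [0.4301, 0.097, 0.1277]
force: [-6.2, 0.1, 9.0]
grip_force: 4.3
```

```bash
{ python3 -m inch '[{"tx":0,"ty":0,"tz":0.0005,"spin":0},{"tx":0,"ty":0,"tz":0.0005,"spin":0}]'
python3 -m inch '[{"tx":0,"ty":0,"tz":0.0005,"spin":0},{"tx":0,"ty":0,"tz":0.0005,"spin":0}]'
python3 -m inch '[{"tx":0,"ty":0,"tz":0.0004,"spin":0},{"tx":0,"ty":0,"tz":0.0004,"spin":0}]'; } | grep -E "ee_pos|force:"
```

```text
ee_pos: [0.4301, 0.097, 0.1272]
force: [-5.7, 0.4, 8.8]
grip_force: 4.5
ee_pos: [0.43, 0.097, 0.1267]
force: [-7.0, 0.8, 9.7]
grip_force: 4.7
ee_pos: [0.43, 0.097, 0.1263]
force: [-6.4, 0.2, 9.9]
grip_force: 4.9
```

```bash
{ python3 -m inch '[{"tx":0,"ty":0,"tz":0.0004,"spin":0},{"tx":0,"ty":0,"tz":0.0004,"spin":0}]'
python3 -m inch '[{"tx":0,"ty":0,"tz":0.0004,"spin":0},{"tx":0,"ty":0,"tz":0.0004,"spin":0}]'
python3 -m inch '[{"tx":0,"ty":0,"tz":0.0004,"spin":0},{"tx":0,"ty":0,"tz":0.0004,"spin":0}]'; } | grep -E "ee_pos|force:"
```

```text
ee_pos: [0.43, 0.097, 0.1259]
force: [-6.9, 0.5, 12.0]
grip_force: 5.4
ee_pos: [0.43, 0.097, 0.1256]
force: [-8.1, -0.1, 11.4]
grip_force: 5.9
ee_pos: [0.43, 0.097, 0.1252]
force: [-7.5, 0.1, 12.3]
grip_force: 6.2
```

```bash
{ python3 -m inch '[{"tx":0,"ty":0,"tz":0.0004,"spin":0},{"tx":0,"ty":0,"tz":0.0004,"spin":0}]'
python3 -m inch '[{"tx":0,"ty":0,"tz":0.0003,"spin":0},{"tx":0,"ty":0,"tz":0.0003,"spin":0}]';  } | grep -E "ee_pos|force:"
```

```text
ee_pos: [0.43, 0.097, 0.1248]
force: [-8.4, 1.9, 13.5]
grip_force: 6.5
ee_pos: [0.43, 0.097, 0.1245]
force: [-7.8, 0.3, 14.2]
grip_force: 6.8
```

```bash
{ python3 -m inch '[{"tx":0,"ty":0,"tz":-0.001,"spin":0},{"tx":0,"ty":0,"tz":-0.001,"spin":0}]'
python3 -m inch '[{"tx":0,"ty":0,"tz":-0.001,"spin":0},{"tx":0,"ty":0,"tz":-0.001,"spin":0}]'
python3 -m inch '[{"tx":0,"ty":0,"tz":-0.001,"spin":0},{"tx":0,"ty":0,"tz":-0.001,"spin":0}]';  } | grep -E "ee_pos|force:"
```

```text
ee_pos: [0.43, 0.097, 0.1255]
force: [-7.3, -0.2, 13.0]
grip_force: 6.5
ee_pos: [0.4308, 0.097, 0.1266]
force: [0.8, -0.7, 0.1]
grip_force: 0.0
ee_pos: [0.4307, 0.097, 0.1275]
force: [-0.2, 0.3, -0.5]
grip_force: 0.0
```

The force drops to zero within 2 mm of lifting, so the lid looks latched. I'll retreat and check it by camera.

```bash
python3 -m inch '[{"tx":0,"ty":0,"tz":-0.005,"spin":0},{"tx":0,"ty":0,"tz":-0.02,"spin":0},{"tx":0,"ty":0,"tz":-0.06,"spin":0},{"tx":0,"ty":0,"tz":-0.1,"spin":0},{"tx":-0.02,"ty":-0.04,"tz":-0.13,"spin":0},{"tx":-0.04,"ty":-0.08,"tz":-0.15,"spin":0},{"tx":-0.06,"ty":-0.12,"tz":-0.16,"spin":0},{"tx":-0.06,"ty":-0.16,"tz":-0.16,"spin":0}]'
python3 -m inch '[{"tx":-0.01,"ty":-0.04,"tz":0,"spin":0},{"tx":-0.02,"ty":-0.08,"tz":0,"spin":0},{"tx":-0.03,"ty":-0.12,"tz":0,"spin":0},{"tx":-0.03,"ty":-0.12,"tz":0,"spin":0},{"tx":-0.03,"ty":-0.12,"tz":0,"spin":0},{"tx":-0.03,"ty":-0.12,"tz":0,"spin":0},{"tx":-0.03,"ty":-0.12,"tz":0,"spin":0},{"tx":-0.03,"ty":-0.12,"tz":0,"spin":0}]'
python3 - <<'E'
from h import *
o=[]
for n,(x0,y0) in{"top":(185,150),"scene":(245,120)}.items():
    im=imaging.read_camera(n)[:,:,::-1];f=3.2;w=120
    I=cv2.resize(im[y0:y0+w,x0:x0+w],None,fx=f,fy=f,interpolation=cv2.INTER_CUBIC)
    for t,col in((0,(0,200,0)),(.07,(0,0,255))):
        f1=lambda r,y,h:tw(.085-r*np.cos(t)+h*np.sin(t),y,.103+r*np.sin(t)+h*np.cos(t))
        q=np.array([((proj(n,p)-[x0,y0])+.5)*f for p in[f1(0,-.103,.01),f1(.184,-.103,.01),f1(.184,.103,.01),f1(0,.103,.01)]]).astype(int)
        cv2.polylines(I,[q],True,col,1,cv2.LINE_AA)
    o.append(I)
cv2.imwrite("pics/end.png",np.hstack(o))
E
```

```text
t: 23.4
ee_pos: [0.4696, -0.0721, 0.2895]
tcp_rot: [180.0, 0.2, 172.0]
force: [0.6, -0.3, -0.7]
opening: 0.0001
grip_force: 0.0
t: 24.2
ee_pos: [0.4809, -0.1915, 0.2876]
tcp_rot: [179.9, 0.0, 172.1]
force: [0.3, 0.2, 1.1]
opening: 0.0005
grip_force: 0.0
```

View pics/end.png

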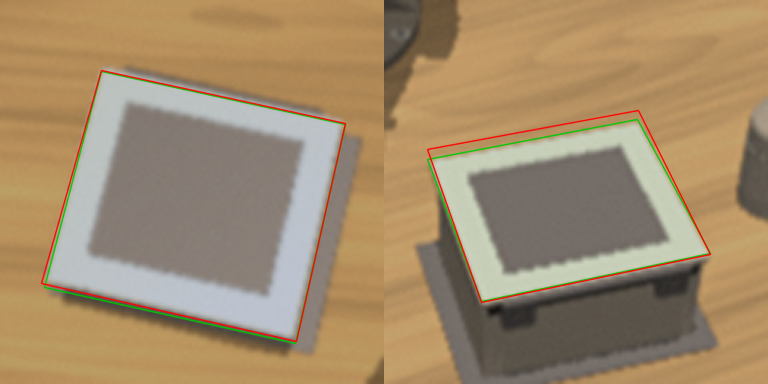

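The lid's far edge lies on the 0 rad outline in the scene view (about (430,158) to (638,120)), not on the 0.07 rad one. It has stayed down with the arm clear, so the catch has latched.

```bash
python3 -c "
from plant import job;print(job.hand_in())"
```

```text
the job is handed in; nothing more can be done
None
```

I handed in the job at about 24 s: the cup stands upright in the front compartment and the lid is shut, latched and staying down by itself (lid press peaked at about 14 N vertically, about 16 N in all), but while setting the cup down I briefly pushed it onto the tub floor with about 29–30 N, over the 25 N limit.

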